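# Check that the brake lever stops short of the grip

### The job

The children's-bike handlebar in the vise has one sealed brake lever mounted on it. With the backs or tips of the fingers, press the lever in towards its rubber grip as far as it goes, hold it there against its stop for two seconds to see that it does not sink to the grip, then let it spring all the way back out. Only push on the face of the lever that looks away from the grip: do not pinch or hook it from behind, do not force it, keep off the handlebar and the vise, and leave the loose things on the bench where they are.

Things in the scene. Friction and masses are not known exactly. Their poses are not given: they have to be found in the camera images.
- lever (a joint): the brake lever's hinge (upright axis): 0 = sprung fully out, grows as the lever is pressed in towards the grip (clockwise seen from above), 0.32 rad = its firm stop, the ball end then still over 20 mm clear of the grip. A return spring pushes it out: about 2 N at the pressing point to start it moving, about 4 N just before the stop; let go, it springs back to 0 by itself
- lever_pivot (a point): centre of the lever's hinge, 34 mm from the bar's axis on the robot's side of the bar, at the same height as the bar's axis (180 mm above the table)
- lever_tip (a point): centre of the ball (16 mm across) at the free end of the lever, 102 mm from the hinge in a level line; moves with the lever. Fully out it stands 77 mm from the bar's axis on the robot's side, fully in 46 mm
- lever_pad (a point): point on the outer face of the blade (the one looking away from the grip, towards the robot) where fingers press, 23 mm short of the ball's centre and at mid-height of the blade; moves with the lever. The lever swings in a level plane and this point travels about 26 mm, on a circle of 82 mm radius about the hinge
- blade: the lever's bare aluminium blade with its ball end: 14 mm high, 9 mm thick, reaching outwards from the hinge alongside the grip, 180 mm above the table. Origin at the hinge. With the lever fully out (joint 0) its x axis points towards the bar, square to it, y along the bar to the outer end, z up; it turns with the lever
- blade_rear: the rear half of the blade's thickness, the face that looks at the grip; not to be touched. Same origin and axes as blade
- grip_mid (a point): middle of the black rubber grip behind the lever, on the bar's axis; the grip is 30 mm thick (37 mm at its end flange) and 104 mm long, along the bar
- vise: blue bench vise fixed to the table; a stem in its jaws holds a straight bar 456 mm long, 22 mm thick, axis 180 mm above the table and 60 mm from the stem on the robot's side; a grip at each end, a bell on the half without lever. Origin on the table under the stem; x points from bar to vise, y along the bar to the lever's end. The lever's clamp is 88 to 108 mm from the bar's middle
- other_lever: the second brake lever, not yet mounted, lying loose on the table on the robot's side of the half-bar without a lever, about 100 x 170 x 32 mm; leave it. Origin on the table near its middle
- oil: white plastic oil bottle, 48 mm across, 115 mm high, standing on the far side of the bar; leave it. Origin under its middle
- driver: screwdriver 170 mm long lying on the table on the robot's side of the vise; leave it. Origin near its middle
- spare_grip: spare black rubber grip, 37 mm across, 105 mm high, standing on end on the table on the robot's side of the lever; leave it. Origin under its middle

How it is judged:
By the outcome, as a careful person would: the job done as asked, in the order asked, and still so for the second after the job is handed in, with the robot touching nothing.
It also fails if it takes over 40 s, if anything falls off the work surface, if the arm or the gripper's body presses on something with over 40 N, if the wrist force passes 120 N, or if a joint passes its speed limit or range.

### The arm

A 6-joint arm with a two-finger parallel gripper is mounted at the origin on the work surface. World frame = base frame: x ahead of the robot, y to its left, z up, the work surface at z = 0. Lengths are in m, angles in rad, forces in N, time in s.
With the tool pointing down it reaches from about 0.325 to 0.775 m from the base axis. Payload 9.3 kg.
Tool frame: the origin (TCP) lies between the finger pads; the fingertips stand 22 mm ahead of it and the grasp point (between the pads) lies 3 mm ahead of it; z points along the fingers, y is the direction in which the jaws open and shut (so a half turn about z gives the same grasp; the last joint's range is limited). The gripper opens to 85 mm and grips with 20 to 120 N. Pads are 22 mm wide; open, the fingers measure 114 mm over their backs; the gripper's body (76 mm by 85 mm) begins 54 mm behind the grasp point. The pads swing forward as they close: fully open they stand 13 mm farther back than shut.
Start: joints at [1.013, 0.259, 0.021, 1.334, 0, 1.418], TCP at [0.217, 0.506, 0.253] pointing down, gripper open.
Joint ranges: [-3.04, 3.04], [-0.91, 1.82], [-1.04, 1.36], [-1.92, 1.95], [-1.52, 1.45], [-3.14, 3.14]. Speed limits (rad/s): [2.22, 2.22, 2.79, 3.14, 3.14, 3.14].

### API

Orientations are given as a unit quaternion [x, y, z, w].
In Python, from workcell import r gives the robot as it stands.
- The arm moves only by the tool send_rows, never from a script. Its argument "targets" is one flat list of numbers, 6 for each row, row after row: the shift along the world's x, y, z in units of 0.12 m (1.0 is 0.12 m), then the turn, a rotation vector about the world's x, y, z in units of pi/2 rad (1.0 is pi/2 rad). A call has exactly 5 rows; each row shifts and turns the commanded pose from where the row before left it; what a row does not reach is not made up. A row lasts 1/12 s, in which the tool goes at most 41.7 mm and 7.16 degrees, less where a joint would pass 70% of its speed; a pose out of reach is approached as far as the arm can. A call with a number of a shift or a turn outside -1 to 1 is refused whole. A call with a gripper value outside its range is refused whole. "fingers" is the closure, from 0 (fully open) to 1 (shut), set as the call begins (left out, the last holds). The fingers move at their own pace and stop on an object; "squeeze" is the grip in N (left out, the last holds). Time passes only in rows, so rows that do not move let the fingers close, or fill a call up. It gives the time, the measured TCP pose, the force and the opening at its end, in the units of the state.
- r.sense(): the state, without advancing time (a new reading comes with each control period).
- r.capture(name): name is "scene" or "side" or "wrist"; returns a dict with "color" (480x640x3 uint8, red, green, blue), "intrinsics" (3x3 intrinsics, pixels), "rvec" (rotation vector, rad) and "tvec" (3), from world to camera coordinates, as OpenCV has them. Camera axes: x right, y down, z forward; pixel columns grow to the right and rows downward; lengths in m; the calibration is good to about 2 mm. A picture is of the moment at which its call begins. There is no depth.
- r.finish_job(): hands the job in, once; it reports no verdict.
The state is a dict: "t": time; "q": joint angles; "joint_vel": joint speeds; "joint_torque": joint torques, N m; "eef_pos": TCP position; "eef_rot": TCP orientation; "force": force on the tool from outside, world axes, zero at the start; "wrist_torque": the same for the moment, N m; "opening": opening from 0.0 (shut) to 1.0 (fully open).
Only numpy, scipy, OpenCV 4.12 (cv2) and the standard library are available. Lean on these libraries where they do the work, as an engineer would, in place of code of your own. Each camera call takes 0.05 s, during which the arm holds its last target. There are 200 camera calls.

## Working session

There is one attempt and no reset: what is moved stays moved. The work goes in short steps, Python scripts to look and compute and a tool call to move; the robot and the scene stay as the last step left them, time stands still between calls to the robot, and variables do not carry over. Pictures are saved under pics/ and viewed, about 8 in all and at most 12, crops included, and the job is handed in when it is done.

Besides the shell and the picture viewer there is one more tool, called after "Emit:" as name(argument=value, ...) on one line, values as JSON. send_rows: Moves the arm, as the interface text tells. Shifts and turns lie within -1 to 1; 1 stands for 0.12 m of shift or pi/2 rad of turn. Its arguments: {"type":"object","properties":{"targets":{"type":"array","items":{"type":"number"}},"fingers":{"type":"number"},"squeeze":{"type":"number"}},"required":["targets"]}

```bash
mkdir -p pics
cat > h.py <<'E'
import numpy as np, cv2
from workcell import r
def cap(n,f):
    c=r.capture(n); cv2.imwrite('pics/'+f,c['color'][:,:,::-1]); np.savez('pics/'+f+'.npz',**c); return c
def ray(c,u,v):
    R=cv2.Rodrigues(np.array(c['rvec'],float))[0]; t=np.array(c['tvec'],float).ravel()
    return -R.T@t, R.T@np.linalg.inv(c['intrinsics'])@np.array([u,v,1.])
def plane(c,u,v,z):
    o,d=ray(c,u,v); return o+d*(z-o[2])/d[2]
def tri(c1,p1,c2,p2):
    o1,d1=ray(c1,*p1);o2,d2=ray(c2,*p2)
    s=np.linalg.lstsq(np.c_[d1,-d2],o2-o1,rcond=None)[0]
    a,b=o1+s[0]*d1,o2+s[1]*d2; return (a+b)/2,np.linalg.norm(a-b)
def load(f): return dict(np.load('pics/'+f+'.npz'))
E
python3 -c "
from h import *
for n in ('scene','side','wrist'):
  c=cap(n,n+'0.png'); print(n,ray(c,320,240))
print(r.sense())
a=[cv2.imread('pics/%s0.png'%n) for n in ('side','wrist')]
"
```

```text
scene (array([ 1.06179533, -0.35125776,  0.761047  ]), array([-0.57636869,  0.33147428, -0.74714741]))
side (array([ 0.20279951, -0.4949093 ,  0.67920822]), array([ 0.4864295 ,  0.55412806, -0.67555643]))
wrist (array([0.14034394, 0.53830969, 0.37369413]), array([ 0.29749179, -0.12377892, -0.94667632]))
{'t': 0.15, 'q': array([ 1.01339853e+00,  2.59087410e-01,  2.09610898e-02,  1.33371025e+00,
       -1.97820127e-05,  1.41818205e+00]), 'joint_vel': array([ 0.00044922, -0.0022324 ,  0.00355492, -0.00157322, -0.00125838,
       -0.00017937]), 'joint_torque': array([ 2.52741076e-03, -5.55969429e+01,  3.44663179e+01,  1.13406879e-02,
       -1.30286398e-04, -3.34365427e-05]), 'eef_pos': array([0.21651999, 0.50538981, 0.25280154]), 'eef_rot': array([ 2.01012813e-01,  9.79588474e-01, -4.91128378e-04, -1.71518404e-04]), 'force': array([ 0.0571041 , -0.68179783,  0.09416894]), 'wrist_torque': array([ 0.00239016, -0.01521017,  0.00037057]), 'opening': 1.005078645354056}
```

View pics/scene0.png

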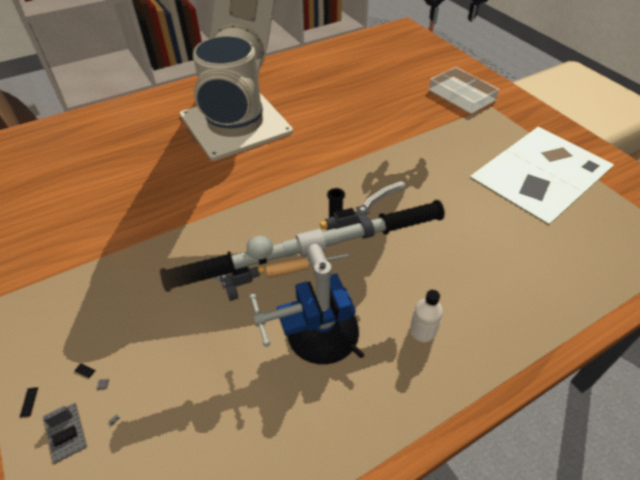

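View pics/side0.png

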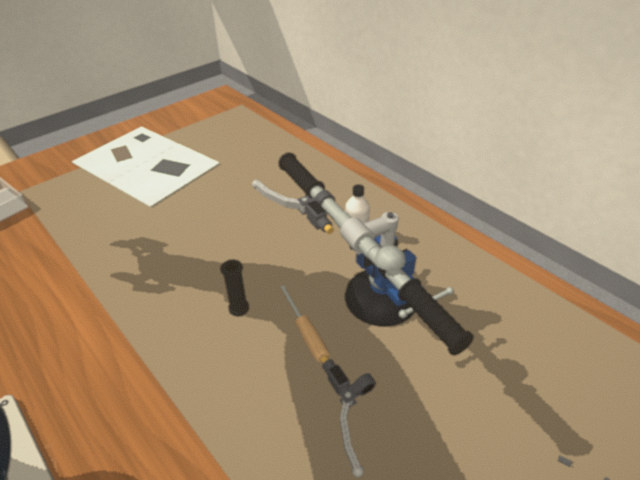

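The scene view shows the bar from (165,275) to (440,212), with the lever's ball at (402,184). In the side view the ball is at (257,185), the lever-side bar end at about (289,160) and the other end at (461,341). The spare grip stands at about (336,200) in the scene view and (237,300) in the side view.

```bash
python3 -c "
from h import *
s=load('scene0.png');d=load('side0.png')
# refine ball: crops upscaled
a=cv2.resize(s['color'][150:270,300:460,::-1],None,fx=5,fy=5,interpolation=2)[:, :800]
b=cv2.resize(d['color'][140:260,230:390,::-1],None,fx=5,fy=5,interpolation=2)
cv2.imwrite('pics/crop.png',cv2.resize(np.vstack([a,b]),(400*1,600)))
print('ball',tri(s,(402,184),d,(257,185)), plane(s,402,184,.18),plane(d,257,185,.18))
A=plane(s,439,211,.18);B=plane(s,167,276,.18);print('scene bar',A,B,np.linalg.norm(A-B))
A=plane(d,290,161,.18);B=plane(d,459,342,.18);print('side bar',A,B,np.linalg.norm(A-B))
print('spare',tri(s,(336,193),d,(232,266)),plane(d,238,308,0))
"
```

```text
ball (array([0.57637094, 0.09593761, 0.18075658]), np.float64(0.009428745884244461)) [0.57217172 0.10238013 0.18      ] [0.57531198 0.08969789 0.18      ]
scene bar [0.66007924 0.11546855 0.18      ] [ 0.55844956 -0.32959367  0.18      ] 0.4565183111784392
side bar [0.66285274 0.10843511 0.18      ] [ 0.56479731 -0.33505192  0.18      ] 0.4541977666959183
spare (array([0.46801937, 0.02628806, 0.10806991]), np.float64(0.0050036555060826)) [0.46677444 0.02732224 0.        ]
```

View pics/crop.png

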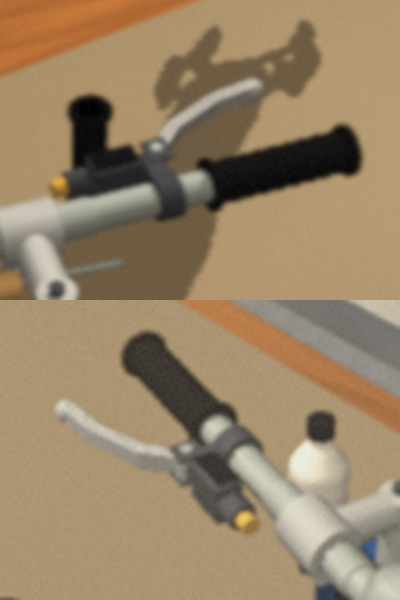

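View pics/wrist0.png

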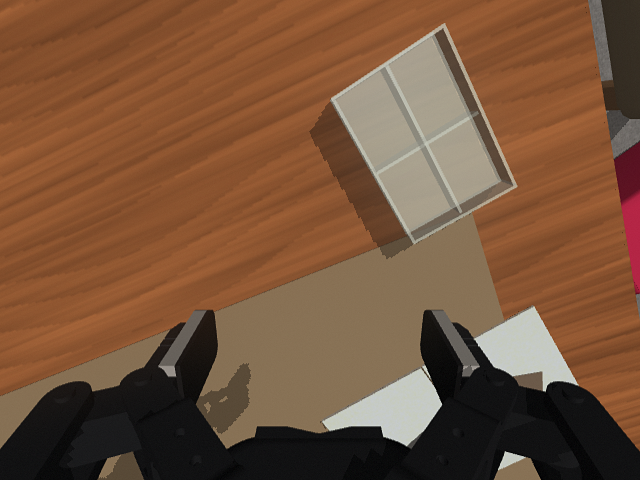

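The ball and bar estimates agree with the given geometry. I'll shut the fingers and move to a standoff on the robot's side of the pad.

Emit:
send_rows(targets=[0.132, -0.178, 0, 0, 0, 0.006, 0.132, -0.178, 0, 0, 0, 0.006, 0.132, -0.178, 0, 0, 0, 0.006, 0.132, -0.178, 0, 0, 0, 0.006, 0.132, -0.178, 0, 0, 0, 0.006], fingers=1, squeeze=40)

```text
t: 0.57
eef_pos: [0.2962, 0.3977, 0.2531]
eef_rot: [0.177, 0.984, -0.0, -0.0]
force: [-0.6, 0.8, -0.2]
opening: 0.298
```

Emit:
send_rows(targets=[0.132, -0.178, 0, 0, 0, 0.006, 0.132, -0.178, 0, 0, 0, 0.006, 0.132, -0.178, 0, 0, 0, 0.006, 0.132, -0.178, 0, 0, 0, 0.006, 0.132, -0.178, 0, 0, 0, 0.006])

```text
t: 0.98
eef_pos: [0.3755, 0.2908, 0.2532]
eef_rot: [0.154, 0.988, -0.0, -0.0]
force: [0.6, 0.1, -0.2]
opening: 0.0
```

Emit:
send_rows(targets=[0.132, -0.178, 0, 0, 0, 0.006, 0.132, -0.178, 0, 0, 0, 0.006, 0.132, -0.178, 0, 0, 0, 0.006, 0.132, -0.178, 0, 0, 0, 0.006, 0.132, -0.178, 0, 0, 0, 0.006])

```text
t: 1.4
eef_pos: [0.4547, 0.1839, 0.2532]
eef_rot: [0.131, 0.991, -0.0, -0.0]
force: [0.4, 0.5, 0.1]
opening: 0.001
```

Emit:
send_rows(targets=[0.132, -0.178, 0, 0, 0, 0.006, 0.132, -0.178, 0, 0, 0, 0.006, 0.132, -0.178, 0, 0, 0, 0.006, 0.132, -0.178, 0, 0, 0, 0.006, 0, 0, 0, 0, 0, 0])

```text
t: 1.82
eef_pos: [0.5198, 0.0966, 0.2525]
eef_rot: [0.114, 0.993, -0.0, -0.0]
force: [-0.3, 1.2, -0.8]
opening: -0.002
```

```bash
python3 -c "
from h import *
c=cap('wrist','w1.png');cap('scene','s1.png');cap('side','d1.png');s=r.sense()
print({k:np.round(s[k],4) for k in('t','eef_pos','eef_rot','force','opening')})
"
```

```text
{'t': np.float64(1.9667), 'eef_pos': array([0.5173, 0.0997, 0.2529]), 'eef_rot': array([ 1.131e-01,  9.936e-01,  0.000e+00, -5.000e-04]), 'force': array([-0.5876,  0.0923,  0.1982]), 'opening': np.float64(-0.0028)}
```

View pics/w1.png

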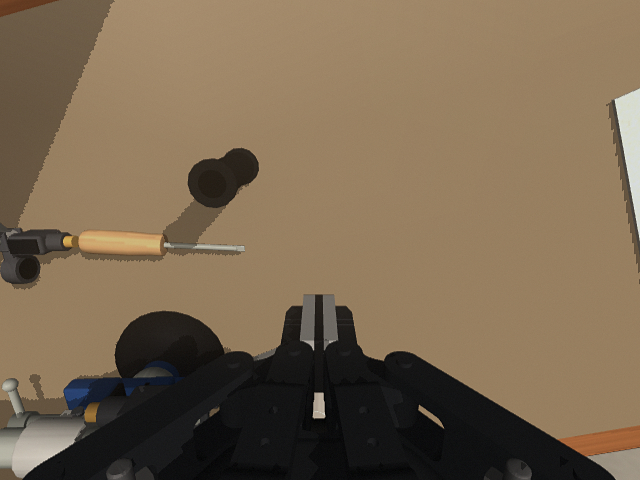

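The wrist view shows the shut fingertips at (320,295), with the bar hidden behind the gripper at the lower left. It shows no obstacle below the tips. The scene and side cameras will serve as checks. Next I'll shift along the bar, go down, then approach.

Emit:
send_rows(targets=[-0.007, -0.031, -0.14, 0, 0, 0, -0.007, -0.031, -0.14, 0, 0, 0, -0.007, -0.031, -0.14, 0, 0, 0, -0.007, -0.031, -0.14, 0, 0, 0, 0, 0, 0, 0, 0, 0])

```text
t: 2.38
eef_pos: [0.512, 0.0855, 0.1835]
eef_rot: [0.112, 0.994, -0.0, -0.002]
force: [-0.6, 0.4, -0.9]
opening: -0.002
```

Emit:
send_rows(targets=[0.073, -0.016, 0, 0, 0, 0, 0.073, -0.016, 0, 0, 0, 0, 0.073, -0.016, 0, 0, 0, 0, 0, 0, 0, 0, 0, 0, 0, 0, 0, 0, 0, 0])

```text
t: 2.8
eef_pos: [0.5413, 0.0791, 0.1863]
eef_rot: [0.113, 0.994, 0.0, 0.0]
force: [0.0, -0.1, -0.5]
opening: -0.002
```

```bash
python3 -c "
from h import *
s=cap('scene','s2.png');d=cap('side','d2.png');q=r.sense()
print({k:np.round(q[k],4) for k in('t','eef_pos','eef_rot','force','opening')})
a=cv2.resize(s['color'][130:250,310:470,::-1],None,fx=4,fy=4,interpolation=2)
b=cv2.resize(d['color'][110:230,200:360,::-1],None,fx=4,fy=4,interpolation=2)
v=np.vstack([a,b]);cv2.imwrite('pics/c2.png',v[:, :]);cv2.imwrite('pics/c2.png',cv2.resize(v,(400,600)))
"
```

```text
{'t': np.float64(2.9), 'eef_pos': array([0.5405, 0.0791, 0.1862]), 'eef_rot': array([ 0.1127,  0.9936,  0.    , -0.    ]), 'force': array([-0.0232, -0.2541, -0.4342]), 'opening': np.float64(-0.0039)}
```

View pics/c2.png

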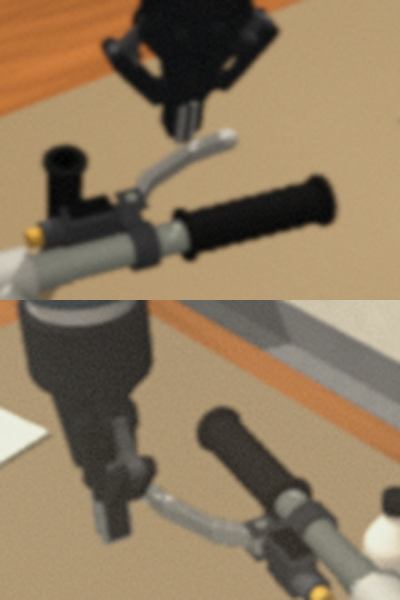

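Both crops show the fingers on the robot's side of the blade, overlapping it in height, between hinge and ball. I'll check how they line up with the pad in each camera.

```bash
python3 -c "
from h import *
s=load('s2.png');d=load('d2.png')
n=np.array([.9757,-.219,0]);u=np.array([.219,.9757,0]);C=np.array([.6115,-.11,0])
def bf(p): q=p-C; return np.round([q@n*1e3,q@u*1e3],1)
T=np.array([.5405,.0791,.18]);print('tcp',bf(T))
sc=lambda x,y,ox,oy:(ox+x/2.5,oy+y/2.5)
for nm,c,pts,tip in(('scene',s,[(230,136),(130,200),(320,185),(185,225)],None),('side',d,[(155,494-300),(258,535-300),(222,425-300),(295,500-300)],None)):
  off=(310,130) if nm=='scene' else (200,110)
  print(nm,[bf(plane(c,*sc(*p,*off),.18)) for p in pts],'ball,hinge,gripend,gripinner')
  for p in (T,T+[0,0,-.018]):
    x=cv2.projectPoints(p,c['rvec'],c['tvec'],c['intrinsics'],None)[0].ravel(); print((x-off)*2.5)
"
```

```text
tcp [-110.7  169. ]
scene [array([-83.9, 198.2]), array([-44.9, 105.9]), array([-18. , 236.9]), array([-11.3, 132.6])] ball,hinge,gripend,gripinner
[178.327038   120.85818862]
[176.16282718 139.31354159]
side [array([-74.7, 175.9]), array([-35.1, 101.9]), array([  1.8, 228.4]), array([  3.9, 123. ])] ball,hinge,gripend,gripinner
[109.4795591 215.661902 ]
[112.4988209  237.04918488]
```

Emit:
send_rows(targets=[0.033, -0.007, 0, 0, 0, 0, 0.033, -0.007, 0, 0, 0, 0, 0.033, -0.007, 0, 0, 0, 0, 0, 0, 0, 0, 0, 0, 0, 0, 0, 0, 0, 0])

```text
t: 3.32
eef_pos: [0.5526, 0.0765, 0.1859]
eef_rot: [0.113, 0.994, -0.0, -0.0]
force: [-0.6, -0.4, 0.1]
opening: 0.002
```

Emit:
send_rows(targets=[0.012, -0.003, 0, 0, 0, 0, 0.012, -0.003, 0, 0, 0, 0, 0.012, -0.003, 0, 0, 0, 0, 0, 0, 0, 0, 0, 0, 0, 0, 0, 0, 0, 0])

```text
t: 3.73
eef_pos: [0.5567, 0.0754, 0.186]
eef_rot: [0.113, 0.994, -0.0, -0.0]
force: [-0.5, 0.3, -0.2]
opening: 0.002
```

Emit:
send_rows(targets=[0.012, -0.003, 0, 0, 0, 0, 0.012, -0.003, 0, 0, 0, 0, 0.012, -0.003, 0, 0, 0, 0, 0, 0, 0, 0, 0, 0, 0, 0, 0, 0, 0, 0])

```text
t: 4.15
eef_pos: [0.5608, 0.0746, 0.186]
eef_rot: [0.113, 0.994, 0.0, -0.0]
force: [-3.5, 3.4, 1.0]
opening: -0.001
```

```bash
python3 -c "
from h import *
f=[]
for i in range(3): d=cap('side','d3.png'); q=r.sense(); f.append(q['force']); print(np.round(q['force'],2),np.round(q['wrist_torque'],3))
s=cap('scene','s3.png');print(q['t'],r.sense()['eef_pos'])
a=cv2.resize(s['color'][130:250,310:470,::-1],None,fx=4,fy=4,interpolation=2)
b=cv2.resize(d['color'][110:230,200:360,::-1],None,fx=4,fy=4,interpolation=2)
cv2.imwrite('pics/c3.png',cv2.resize(np.vstack([a,b]),(400,600)))
"
```

```text
[-2.13  2.27  0.99] [0.536 0.616 0.069]
[-4.14  3.48  0.98] [0.658 0.647 0.051]
[-3.69  2.96  0.88] [0.62  0.681 0.088]
4.3 [0.56077764 0.07459163 0.18600227]
```

View pics/c3.png

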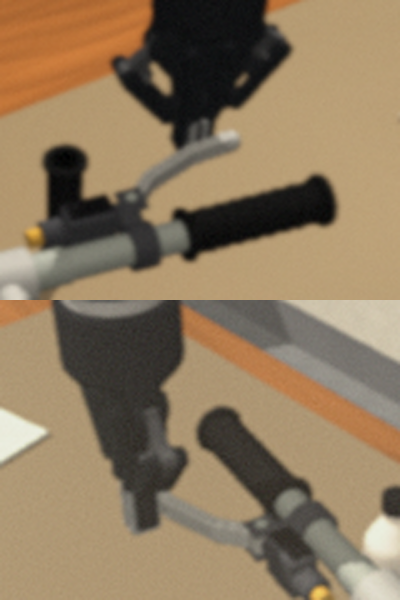

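The fingers touch the blade's outer face between hinge and ball, at about (195,145) in the upper crop. The contact force is about 4.5 N, partly friction. I'll now follow the lever's arc about the hinge, turning the tool with it and reading the force each call.

Emit:
send_rows(targets=[0.0138, 0.006, 0, 0, 0, -0.0127, 0.0138, 0.006, 0, 0, 0, -0.0127, 0.0138, 0.006, 0, 0, 0, -0.0127, 0, 0, 0, 0, 0, 0, 0, 0, 0, 0, 0, 0])

```text
t: 4.77
eef_pos: [0.566, 0.0767, 0.186]
eef_rot: [0.142, 0.99, 0.0, -0.0]
force: [-4.3, 3.9, -0.2]
opening: -0.003
```

Emit:
send_rows(targets=[0.0141, 0.005, 0, 0, 0, -0.0127, 0.0141, 0.005, 0, 0, 0, -0.0127, 0.0141, 0.005, 0, 0, 0, -0.0127, 0, 0, 0, 0, 0, 0, 0, 0, 0, 0, 0, 0])

```text
t: 5.18
eef_pos: [0.571, 0.0786, 0.186]
eef_rot: [0.172, 0.985, 0.0, -0.0]
force: [-3.9, 3.4, 1.3]
opening: 0.002
```

Emit:
send_rows(targets=[0.0144, 0.0044, 0, 0, 0, -0.0127, 0.0144, 0.0044, 0, 0, 0, -0.0127, 0.0144, 0.0044, 0, 0, 0, -0.0127, 0, 0, 0, 0, 0, 0, 0, 0, 0, 0, 0, 0])

```text
t: 5.6
eef_pos: [0.5762, 0.0802, 0.186]
eef_rot: [0.201, 0.98, 0.0, -0.0]
force: [-2.8, 3.6, 1.0]
opening: 0.006
```

Emit:
send_rows(targets=[0.0146, 0.006, 0, 0, 0, -0.0127, 0.0146, 0.006, 0, 0, 0, -0.0127, 0.0146, 0.006, 0, 0, 0, -0.0127, 0, 0, 0, 0, 0, 0, 0, 0, 0, 0, 0, 0])

```text
t: 6.02
eef_pos: [0.5816, 0.0818, 0.186]
eef_rot: [0.231, 0.973, -0.0, 0.0]
force: [-4.2, -1.3, 0.1]
opening: 0.002
```

```bash
python3 -c "
from h import *
s=cap('scene','s4.png');d=cap('side','d4.png');q=r.sense();print(q['t'],q['force'],q['eef_pos'])
a=cv2.resize(s['color'][130:250,310:470,::-1],None,fx=4,fy=4,interpolation=2)
b=cv2.resize(d['color'][110:230,200:360,::-1],None,fx=4,fy=4,interpolation=2)
cv2.imwrite('pics/c4.png',cv2.resize(np.vstack([a,b]),(400,600)))
"
```

```text
6.1167 [-3.96405236 -1.07956811  0.60065023] [0.58151595 0.08174954 0.18604713]
```

View pics/c4.png

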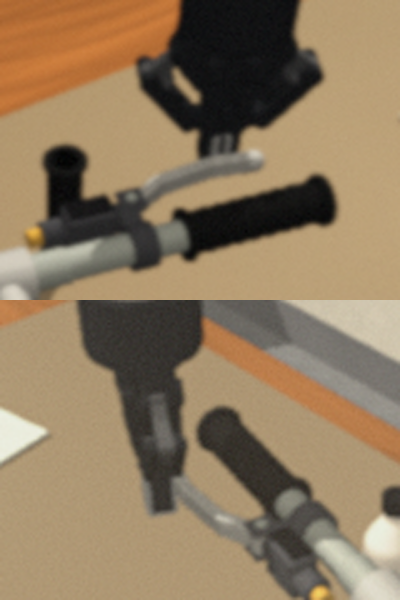

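The lever has swung in about two thirds of its travel, with the ball at (258,158) in the upper crop. The force is about 4 N, straight onto the face. I'll continue in finer steps.

Emit:
send_rows(targets=[0.011, 0.003, 0, 0, 0, -0.0095, 0.011, 0.003, 0, 0, 0, -0.0095, 0, 0, 0, 0, 0, 0, 0, 0, 0, 0, 0, 0, 0, 0, 0, 0, 0, 0])

```text
t: 6.53
eef_pos: [0.5841, 0.0828, 0.186]
eef_rot: [0.245, 0.97, -0.0, -0.0]
force: [-3.2, -0.9, -1.3]
opening: -0.002
```

Emit:
send_rows(targets=[0.011, 0.002, 0, 0, 0, -0.0095, 0.005, 0.001, 0, 0, 0, -0.0045, 0, 0, 0, 0, 0, 0, 0, 0, 0, 0, 0, 0, 0, 0, 0, 0, 0, 0])

```text
t: 6.95
eef_pos: [0.5858, 0.0832, 0.186]
eef_rot: [0.256, 0.967, -0.0, -0.0]
force: [-5.9, -2.1, 0.6]
opening: -0.0
```

```bash
python3 -c "
from h import *
q=r.sense();print(q['t'],q['force'],q['eef_pos'])
for f,im in(('s3',0),('s4',0)):
  pass
s=load('s4.png');n=np.array([.9757,-.219,0]);u=np.array([.219,.9757,0])
C=np.array([.6115,-.11,0])
a=plane(s,402.8,184.4,.18);b=plane(s,310+257/2.5,130+158/2.5,.18)
print([(round((p-C)@n*1e3,1),round((p-C)@u*1e3,1)) for p in(a,b)],'expect total dn 31')
"
```

```text
6.95 [-5.91301364 -2.1305665   0.55558452] [0.58575693 0.08316218 0.18600477]
[(np.float64(-83.4), np.float64(199.5)), (np.float64(-56.6), np.float64(206.8))] expect total dn 31
```

By the picture the lever was at about 0.275 rad, and it has gone about 0.05 rad further since, so it should be at the stop. One tiny step will show whether the force rises sharply.

Emit:
send_rows(targets=[0.006, 0.001, 0, 0, 0, -0.004, 0, 0, 0, 0, 0, 0, 0, 0, 0, 0, 0, 0, 0, 0, 0, 0, 0, 0, 0, 0, 0, 0, 0, 0])

```text
t: 7.37
eef_pos: [0.586, 0.0832, 0.186]
eef_rot: [0.259, 0.966, -0.0, -0.001]
force: [-7.5, -1.6, -0.1]
opening: -0.001
```

Emit:
send_rows(targets=[0.006, 0.001, 0, 0, 0, -0.002, 0, 0, 0, 0, 0, 0, 0, 0, 0, 0, 0, 0, 0, 0, 0, 0, 0, 0, 0, 0, 0, 0, 0, 0])

```text
t: 7.78
eef_pos: [0.5862, 0.0833, 0.1859]
eef_rot: [0.26, 0.965, -0.001, -0.001]
force: [-10.5, -1.4, 2.9]
opening: -0.001
```

```bash
python3 -c "
from h import *
s=cap('scene','s5.png');d=cap('side','d5.png');q=r.sense();print(q['t'],q['force'],q['eef_pos'])
a=cv2.resize(s['color'][130:250,310:470,::-1],None,fx=4,fy=4,interpolation=2)
b=cv2.resize(d['color'][110:230,200:360,::-1],None,fx=4,fy=4,interpolation=2)
cv2.imwrite('pics/c5.png',cv2.resize(np.vstack([a,b]),(400,600)))
"
```

```text
7.8833 [-10.48444227  -3.35996877   2.2056073 ] [0.58621607 0.0833141  0.18589791]
```

View pics/c5.png

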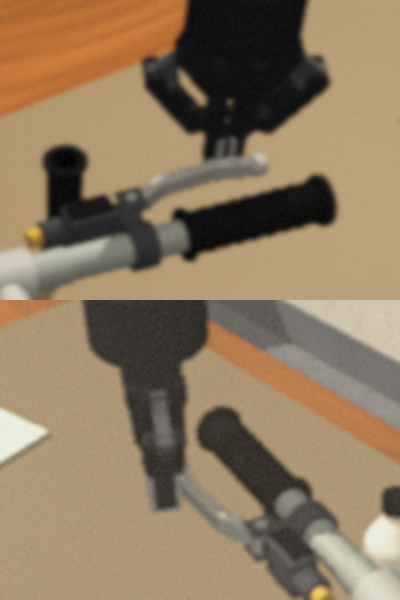

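The lever is fully in, with the ball at (262,163) clear of the grip, and the force has gone up to about 11 N with almost no motion: this is the stop. I'll hold it there for 2.5 s.

Emit:
send_rows(targets=[0, 0, 0, 0, 0, 0, 0, 0, 0, 0, 0, 0, 0, 0, 0, 0, 0, 0, 0, 0, 0, 0, 0, 0, 0, 0, 0, 0, 0, 0])

```text
t: 8.3
eef_pos: [0.5862, 0.0833, 0.1859]
eef_rot: [0.26, 0.965, -0.001, -0.001]
force: [-10.3, -1.8, 2.3]
opening: 0.001
```

Emit:
send_rows(targets=[0, 0, 0, 0, 0, 0, 0, 0, 0, 0, 0, 0, 0, 0, 0, 0, 0, 0, 0, 0, 0, 0, 0, 0, 0, 0, 0, 0, 0, 0])

```text
t: 8.72
eef_pos: [0.5862, 0.0833, 0.1859]
eef_rot: [0.26, 0.965, -0.001, -0.001]
force: [-9.9, -2.6, 1.5]
opening: -0.0
```

Emit:
send_rows(targets=[0, 0, 0, 0, 0, 0, 0, 0, 0, 0, 0, 0, 0, 0, 0, 0, 0, 0, 0, 0, 0, 0, 0, 0, 0, 0, 0, 0, 0, 0])

```text
t: 9.13
eef_pos: [0.5862, 0.0833, 0.1859]
eef_rot: [0.26, 0.965, -0.001, -0.001]
force: [-10.1, -1.6, 2.7]
opening: -0.002
```

Emit:
send_rows(targets=[0, 0, 0, 0, 0, 0, 0, 0, 0, 0, 0, 0, 0, 0, 0, 0, 0, 0, 0, 0, 0, 0, 0, 0, 0, 0, 0, 0, 0, 0])

```text
t: 9.55
eef_pos: [0.5862, 0.0833, 0.1859]
eef_rot: [0.26, 0.965, -0.001, -0.001]
force: [-10.5, -2.3, 1.6]
opening: -0.001
```

Emit:
send_rows(targets=[0, 0, 0, 0, 0, 0, 0, 0, 0, 0, 0, 0, 0, 0, 0, 0, 0, 0, 0, 0, 0, 0, 0, 0, 0, 0, 0, 0, 0, 0])

```text
t: 9.97
eef_pos: [0.5862, 0.0833, 0.1859]
eef_rot: [0.26, 0.965, -0.001, -0.001]
force: [-9.9, -1.9, 2.6]
opening: -0.002
```

Emit:
send_rows(targets=[0, 0, 0, 0, 0, 0, 0, 0, 0, 0, 0, 0, 0, 0, 0, 0, 0, 0, 0, 0, 0, 0, 0, 0, 0, 0, 0, 0, 0, 0])

```text
t: 10.38
eef_pos: [0.5862, 0.0833, 0.1859]
eef_rot: [0.26, 0.965, -0.001, -0.001]
force: [-10.8, -2.9, 1.8]
opening: -0.004
```

The lever held steady: there was no sink in 2.5 s at a constant force. Now I'll back off and let it spring out.

Emit:
send_rows(targets=[-0.03, -0.01, 0, 0, 0, 0.02, -0.05, -0.015, 0, 0, 0, 0.04, -0.05, -0.015, 0, 0, 0, 0.04, -0.05, -0.015, 0, 0, 0, 0.04, -0.05, -0.01, 0, 0, 0, 0.04])

```text
t: 10.8
eef_pos: [0.56, 0.0758, 0.1862]
eef_rot: [0.12, 0.993, 0.0, 0.0]
force: [-1.0, -1.6, -0.5]
opening: 0.002
```

Emit:
send_rows(targets=[-0.1, 0.02, 0, 0, 0, 0, -0.12, 0.025, 0, 0, 0, 0, -0.12, 0.025, 0, 0, 0, 0, -0.12, 0.025, 0, 0, 0, 0, 0, 0, 0, 0, 0, 0])

```text
t: 11.22
eef_pos: [0.5035, 0.0877, 0.1867]
eef_rot: [0.121, 0.993, 0.0, 0.001]
force: [1.4, 1.5, 0.2]
opening: -0.001
```

Emit:
send_rows(targets=[0, 0, 0.1, 0, 0, 0, 0, 0, 0.15, 0, 0, 0, 0, 0, 0.15, 0, 0, 0, 0, 0, 0.1, 0, 0, 0, 0, 0, 0, 0, 0, 0])

```text
t: 11.63
eef_pos: [0.5068, 0.087, 0.2488]
eef_rot: [0.122, 0.993, 0.0, 0.003]
force: [0.2, 0.2, -1.3]
opening: -0.001
```

```bash
python3 -c "
from h import *
s=cap('scene','s6.png');d=cap('side','d6.png');q=r.sense();print(q['t'],q['force'],q['eef_pos'])
for f,c in(('scene0.png',s),('side0.png',d)):
  o=load(f)['color'];m=np.abs(o.astype(int)-c['color']).max(2)>40
  x=(slice(150,270),slice(340,460)) if 'scene' in f else (slice(140,260),slice(235,390)); print(f,m[x].sum())
cv2.imwrite('pics/c6.png',cv2.resize(np.vstack([s['color'],d['color']])[:,:,::-1],(400,600)))
"
```

```text
11.7333 [0.92303666 0.2074532  0.59688219] [0.50558364 0.08702036 0.24608096]
scene0.png 3139
side0.png 815
```

View pics/c6.png

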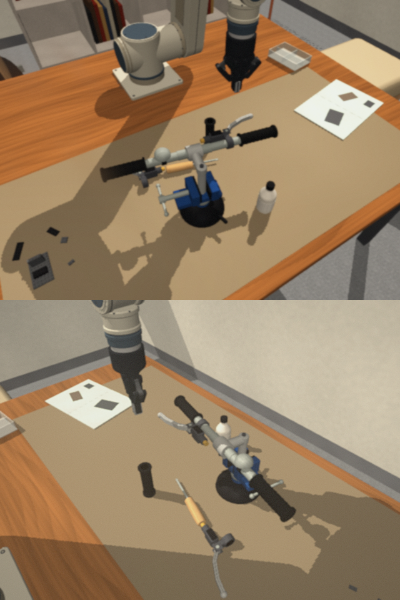

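The ball is back at about (402,185) in the scene view and (256,186) in the side view, as at the start. The gripper is clear and the loose things are unmoved.

```bash
python3 -c "
from h import *
print(r.finish_job())"
```

```text
the job is handed in; nothing more can be done
None
```

I pressed the lever in with the shut fingers, pushing only on its outer face and turning with it about its hinge. I held it at the stop and then let it spring back out. The job was handed in at about 11.7 s.

- **At the stop:** the last two small commanded steps (0.7 mm each) moved the fingers only about 0.2 mm each. The force rose from 6 N to about 11 N. In the pictures the ball stood clear of the grip.
- **Hold:** it was held for about 2.5 s with position and force steady, so the lever did not sink.
- **After release:** the ball is back within 1–2 px of its starting place in both the scene and side views. The gripper is clear, with only noise on the force reading, and the loose things look unmoved by eye.
- **Checks that disagreed or told nothing:**
  - The two cameras differed by about 6–12 mm along the bar, so I used their mean and found the lever by touch.
  - Early in the press there was about 3.5 N of sideways friction, which went away once I followed the arc with a slight outward shift.
  - A final picture difference against the start was not conclusive, because the arm and its shadow had moved.
  - The wrist camera could not see the lever.

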